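# Put the stacked forming tools back in their trays

## Task

Clear the goldsmith's bench: take the stack of forming tools apart and set each tool upright in the wooden tray made for it - the square block in the square tray, the oblong bar in the oblong tray, the round steel die in the larger round tray, and the brass punch, now standing in the die's tray, in the smaller round tray. Each must stand flat on its tray's floor, inside the lip; set the tools down, do not let them drop. Leave the bottle and the bur stand where they are.

Things in the scene. Friction and masses are not known exactly. Their poses are not given: they have to be found in the camera images.
- bench_block: Square steel bench block, 54 x 54 mm, 28 mm high, about 0.6 kg; the bottom of the stack, standing on the bench. Origin: centre of its underside; x and y along its sides, z up. Friction with the gripper is ordinary.
- doming_die: Round steel die, 42 mm in diameter, 30 mm high, about 0.32 kg, a dark dot on its top; stands on the block, within 5 mm of its centre. Origin: centre of its underside, z up.
- swage_bar: Oblong steel bar block, 40 mm (its x) by 20 mm (its y), 30 mm high, about 0.18 kg, dark grooves across its top; stands on the die as the top of the stack, within 3 mm of its centre. Origin: centre of its underside, z up.
- punch: Brass punch: upright cylinder 26 mm in diameter, 36 mm high, the top 6 mm bevelled, about 0.14 kg; stands at the start inside the large round tray, up to 14 mm off its centre. Origin: centre of its underside, z up.
- square_tray: Square wooden tray with a cork floor for the square block: 74 x 74 mm inside. x and y along its sides. The tray is fixed to the bench; its origin is the centre of its underside, z up. Floor 6 mm above the bench, lip 4 mm above the floor (rim top 10 mm above the bench), wall 5 mm thick. 
- large_round_tray: Larger round wooden tray with a cork floor, for the steel die: 62 mm in diameter inside. The tray is fixed to the bench; its origin is the centre of its underside, z up. Floor 6 mm above the bench, lip 4 mm above the floor (rim top 10 mm above the bench), wall 5 mm thick. 
- oblong_tray: Oblong wooden tray with a cork floor for the oblong bar: 60 mm (its x) by 40 mm (its y) inside. The tray is fixed to the bench; its origin is the centre of its underside, z up. Floor 6 mm above the bench, lip 4 mm above the floor (rim top 10 mm above the bench), wall 5 mm thick. 
- small_round_tray: Smaller round wooden tray with a cork floor, for the punch: 46 mm in diameter inside. The tray is fixed to the bench; its origin is the centre of its underside, z up. Floor 6 mm above the bench, lip 4 mm above the floor (rim top 10 mm above the bench), wall 5 mm thick. 
- bottle: Bystander: amber glass bottle with a black cap, 48 mm in diameter, 110 mm high, loose. Origin: centre of its underside.
- bur_stand: Bystander: white three-tiered round stand full of small steel burs, 88 mm in diameter, 74 mm high over the burs, loose. Origin: centre of its underside.

How it is judged:
By the outcome, as a careful person would: the job done as asked, in the order asked, and still so for the second after the job is handed in, with the robot touching nothing.
It also fails if it takes over 112 s, if anything falls off the work surface, if the arm or the gripper's body presses on something with over 40 N, if the wrist force passes 120 N, or if a joint passes its speed limit or range.

## Robot

A 6-joint arm with a two-finger parallel gripper is mounted at the origin on the work surface. World frame = base frame: x ahead of the robot, y to its left, z up, the work surface at z = 0. Lengths are in m, angles in rad, forces in N, time in s.
With the tool pointing down it reaches from about 0.425 to 0.925 m from the base axis. Payload 12.5 kg.
Tool frame: the origin (TCP) lies on the centre line of the jaws, within the pads' length; the fingertips stand tcp_to_tips ahead of it and the grasp point (between the pads) lies 6 mm ahead of it (tcp_to_tips is the distance from the TCP to the fingertips, in m); z points along the fingers, y is the line along which they close (so a half turn about z gives the same grasp; the last joint's range is limited). The gripper opens to 85 mm and grips with 20 to 120 N. Pads are 22 mm wide; open, the fingers measure 114 mm over their backs; the gripper's body (76 mm by 85 mm) begins 54 mm behind the grasp point. The pads swing forward as they close: fully open they stand 13 mm farther back than shut.
Start: joints at [-0.106, 0.491, 1.559, -0, 1.092, -0.106], TCP at [0.625, 0, 0.256] pointing down, gripper open.
Joint ranges: [-3.1, 3.1], [-0.84, 2.19], [0.05, 2.79], [-1.13, 4.28], [0.06, 2.93], [-2.69, 2.69]. Speed limits (rad/s): [2.22, 2.22, 2.79, 3.14, 3.14, 3.14].

## Interface

Orientations are given as [roll, pitch, yaw] about the fixed x, y, z axes, in that order (R = Rz(yaw) Ry(pitch) Rx(roll)).
In Python, from cell import state, read_camera, get_calibration, job_done, tcp_to_tips gives the robot as it stands.
- The arm moves only by the tool step_arm, never from a script. Its argument "increments" is a list of rows, each a list of 3 entries, a list of its own where there are three numbers: the opening, from 0 (shut) to 1 (fully open), then the shift along the world's x, y, z in m, then the turn about the world's z in degrees. A call has 1 to 20 rows; each row shifts and turns the commanded pose from where the row before left it; what a row does not reach is not made up. A row lasts 1/12 s, in which the tool goes at most 41.7 mm and 7.16 degrees, less where a joint would pass 70% of its speed; a pose out of reach is approached as far as the arm can. A call with a gripper value outside its range is refused whole. The fingers move at their own pace and stop on an object; "squeeze" is the grip in N (left out, the last holds). Time passes only in rows, so rows that do not move let the fingers close. It gives the time, the measured TCP pose, the force, the opening and the grip force at its end, in the units of the state.
- state(): the state, without advancing time (a new reading comes with each control period).
- read_camera(name): name is "scene" or "side" or "wrist"; returns the picture (400x640x3 uint8, blue, green, red); there is no depth.
- get_calibration(name): a dict with "fx", "fy", "cx", "cy" (pixels), "eye" and "attitude" of the camera in the world; the wrist camera has in their place "mount" (4x4, takes a point from camera to tool coordinates, whose origin is the TCP and whose axes are the flange's). Camera axes: x right, y up, looking along -z (the intrinsics and any distortion apply to the point x, -y, -z); pixel columns grow to the right and rows downward; lengths in m; the calibration is good to about 2 mm. A picture is of the moment at which its call begins: read the wrist's pose just before it. get_calibration takes no time and is no camera call.
- job_done(): hands the job in; it is judged then, once.
The state is a dict: "t": time; "joint_positions": joint angles; "qd": joint speeds; "joint_torque": joint torques, N m; "eef_pos": TCP position; "eef_rot": TCP orientation; "ft_force": force on the tool from outside, world axes, zero at the start; "moment": the same for the moment, N m; "gripper_width": finger opening in m; "gripper_force": force on a finger pad.
Only numpy, scipy, OpenCV 4.12 (cv2) and the standard library are available. Lean on these libraries where they do the work, as an engineer would, in place of code of your own. Each camera call takes 0.05 s, during which the arm holds its last target. There are 200 camera calls.

## Working session

There is one attempt and no reset: what is moved stays moved. The work goes in short steps, Python scripts to look and compute and a tool call to move; the robot and the scene stay as the last step left them, time stands still between calls to the robot, and variables do not carry over. Pictures are saved under pics/ and viewed, at most 14 in all, crops included, and the job is handed in when it is done.

Besides the shell and the picture viewer there is one more tool, called after "Emit:" as a command line: name --argument value ..., lists and objects as JSON in quotes. step_arm: Moves the arm, as the interface text tells. Its arguments: {"type":"object","properties":{"increments":{"type":"array"},"squeeze":{"type":"number"}},"required":["increments"]}

```bash
mkdir -p pics; ls
python3 - <<'E'
from cell import *
import cv2,numpy as np
print(state(),tcp_to_tips)
for n in ("scene","side","wrist"):
    print(n,get_calibration(n))
    cv2.imwrite(f"pics/{n}0.png",read_camera(n))
E
```

```text
pics
{'t': 0.0, 'joint_positions': array([-1.05567784e-01,  4.91541581e-01,  1.55949847e+00, -1.59940843e-05,
        1.09169526e+00, -1.05557613e-01]), 'qd': array([-1.33409460e-03, -5.48795026e-04,  1.17885446e-03, -8.85309517e-04,
       -1.61161683e-05,  1.31135666e-03]), 'joint_torque': array([-2.53899279e-04, -6.18447447e+01, -2.61596632e+01, -1.41405640e-04,
        4.01603000e-03, -9.44706159e-06]), 'eef_pos': array([6.24779551e-01, 6.29313978e-05, 2.55722012e-01]), 'eef_rot': array([-3.14045486e+00, -1.06286942e-04,  1.57079348e+00]), 'ft_force': array([ 0.99968824, -0.96308986, -0.16921001]), 'moment': array([-0.07813929, -0.07996492, -0.02169024]), 'gripper_force': 0.0, 'gripper_width': 0.08561634426740457} 0.025
scene {'fx': 390.1390752282809, 'fy': 390.1390752282809, 'cx': 318.11251906413145, 'cy': 192.5896136138677, 'eye': array([1.09353109, 0.01538158, 0.78980803]), 'attitude': array([ 0.64325793, -0.00383006,  1.61120173])}
side {'fx': 375.7968730251128, 'fy': 375.7968730251128, 'cx': 313.7321716053024, 'cy': 198.2163285301357, 'eye': array([ 0.49592746, -0.62086072,  0.4815728 ]), 'attitude': array([ 0.98063897,  0.01686575, -0.10048491])}
wrist {'fx': 297.96461969155285, 'fy': 297.96461969155285, 'cx': 317.1702796711709, 'cy': 195.08654322436806, 'mount': array([[-2.03136330e-04,  9.56114381e-01,  2.92993599e-01,
         7.40034245e-02],
       [ 9.99999550e-01,  4.65669744e-04, -8.26288702e-04,
        -3.65274942e-04],
       [-9.26464765e-04,  2.92993299e-01, -9.56114046e-01,
        -1.17155360e-01],
       [ 0.00000000e+00,  0.00000000e+00,  0.00000000e+00,
         1.00000000e+00]])}
```

View pics/scene0.png

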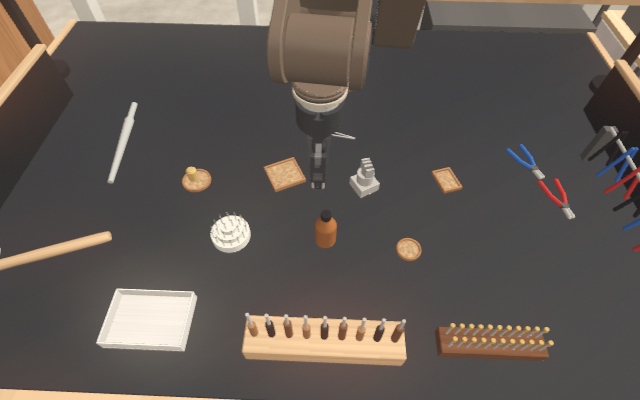

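View pics/side0.png

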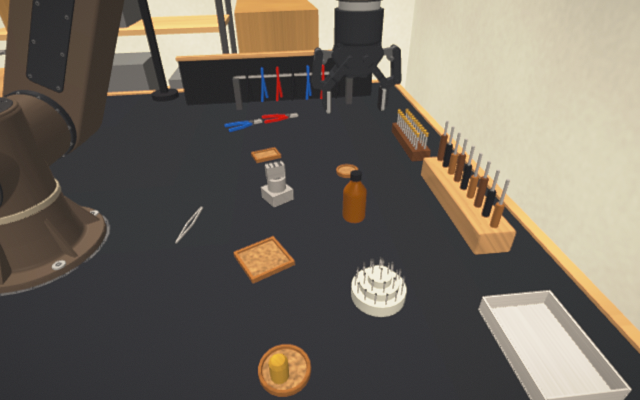

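View pics/wrist0.png

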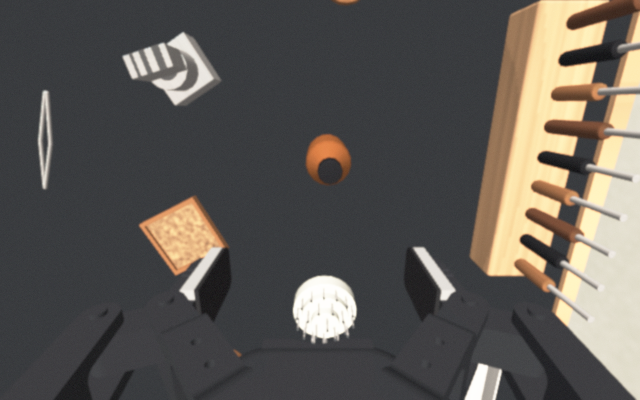

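The scene view shows the punch in its tray at (196,178), the square tray at (285,174), the stack at (365,178), the oblong tray at (447,180), the small tray at (409,249), the bottle at (326,230) and the bur stand at (230,233). The side and wrist views agree. Next I cast rough positions.

```bash
cat > h.py <<'E'
from cell import *
import cv2,numpy as np
from scipy.spatial.transform import Rotation as Ro
def cam(n,s=None):
    c=get_calibration(n)
    if n=="wrist":
        s=s or state(); M=c["mount"]; R=Ro.from_euler('xyz',s["eef_rot"]).as_matrix()
        return c,R@M[:3,:3],R@M[:3,3]+s["eef_pos"]
    return c,Ro.from_euler('xyz',c["attitude"]).as_matrix(),np.array(c["eye"])
def ray(C,uv):
    c,R,e=C; uv=np.atleast_2d(uv).astype(float)
    d=np.c_[(uv[:,0]-c["cx"])/c["fx"],-(uv[:,1]-c["cy"])/c["fy"],-np.ones(len(uv))]
    return e,d@R.T
def plane(C,uv,z):
    e,d=ray(C,uv); return e+d*((z-e[2])/d[:,2])[:,None]
def tri(C1,p1,C2,p2):
    e1,d1=ray(C1,p1);e2,d2=ray(C2,p2);d1,d2=d1[0],d2[0]
    a=np.linalg.lstsq(np.c_[d1,-d2],e2-e1,rcond=None)[0]
    A,B=e1+a[0]*d1,e2+a[1]*d2
    return (A+B)/2,np.linalg.norm(A-B)
def px(C,P):
    c,R,e=C;q=(np.atleast_2d(P)-e)@R
    return np.c_[c["cx"]-c["fx"]*q[:,0]/q[:,2],c["cy"]+c["fy"]*q[:,1]/q[:,2]]
E
python3 - <<'E'
from h import *
np.set_printoptions(precision=4,suppress=True)
S,D=cam("scene"),cam("side")
for n,a,b in [("punchtray",(197,180),(285,370)),("sq",(285,174),(264,258)),("obl",(447,180),(266,155)),("small",(409,249),(347,171)),("blocktop",(365,180),(277,187)),("bottlecap",(326,213),(356,175)),("bur",(230,238),(379,295))]:
    print(n,*tri(S,a,D,b))
E
```

```text
punchtray [ 0.4774 -0.3204  0.0014] 0.0029640681462585884
sq [ 0.4475 -0.0946  0.0025] 0.0012265331306625838
obl [0.4489 0.3261 0.0017] 0.001705973432862806
small [0.6562 0.2073 0.0024] 0.002145097408537623
blocktop [0.4778 0.111  0.0273] 6.087541526237465e-05
bottlecap [0.636  0.0149 0.1045] 0.005093623817467917
bur [ 0.64   -0.2046 -0.0018] 0.0031010581929833744
```

Emit:
step_arm --increments '[[1, [-0.029, 0.02, 0], 0], [1, [-0.029, 0.02, 0], 0], [1, [-0.029, 0.02, 0], 0], [1, [-0.029, 0.02, 0], 0], [1, [-0.029, 0.02, 0], 0], [1, [0, 0, 0], 0], [1, [0, 0, 0], 0], [1, [0, 0, 0], 0]]'

```text
t: 0.82
eef_pos: [0.4805, 0.1, 0.2566]
eef_rot: [3.141, 0.0, 1.571]
ft_force: [0.2, 0.1, -0.5]
gripper_width: 0.0855
gripper_force: 0.0
```

```bash
cat > snap.py <<'E'
import sys,pickle
from h import *
n=sys.argv[1]; s=state(); im=read_camera("wrist")
cv2.imwrite(f"pics/{n}.png",im); pickle.dump({k:s[k] for k in("eef_pos","eef_rot")},open(n+".pkl","wb")); print(s["t"],s["eef_pos"],s["eef_rot"],s["qd"].max())
E
python3 snap.py w1
```

```text
0.8167 [0.48054308 0.10000699 0.25655849] [3.14064121e+00 5.43251101e-05 1.57123138e+00] 0.01496277332022869
```

Emit:
step_arm --increments '[[1, [0, 0.035, 0], 0], [1, [0, 0.035, 0], 0], [1, [0, 0, 0], 0], [1, [0, 0, 0], 0], [1, [0, 0, 0], 0]]'

```text
t: 1.28
eef_pos: [0.4805, 0.1695, 0.2559]
eef_rot: [-3.141, 0.0, 1.571]
ft_force: [-0.6, -0.6, 0.2]
gripper_width: 0.0852
gripper_force: 0.0
```

```bash
python3 snap.py w2; python3 -c "
import cv2,numpy as np
a=cv2.imread('pics/w1.png');b=cv2.imread('pics/w2.png')
cv2.imwrite('pics/w12.png',cv2.resize(np.vstack([a,b])[:, :],None,fx=.75,fy=.75))"
```

```text
1.2833 [0.48051719 0.16951228 0.25590311] [-3.14106138e+00  3.17355682e-04  1.57067740e+00] 0.007263412970919013
```

View pics/w12.png

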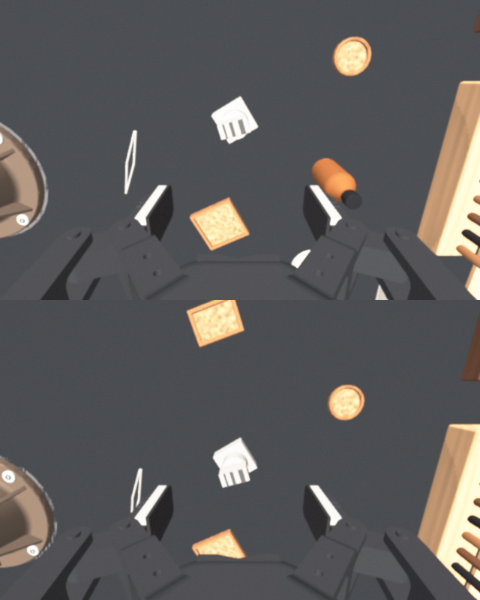

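The stack is at about (312,158) in w1 and (312,215) in w2 (full-resolution pixels), with the trays around it. I'll enlarge the stack.

```bash
python3 -c "
import cv2,numpy as np
a=cv2.imread('pics/w1.png')[115:205,260:360];b=cv2.imread('pics/w2.png')[170:260,260:360]
f=lambda x:cv2.resize(x,None,fx=4,fy=4,interpolation=cv2.INTER_CUBIC)
im=np.hstack([f(a),f(b)]);im=np.vstack([im]);
im=(255*(im/255.)**1.6).astype(np.uint8)
print(a.max(),b.max());cv2.imwrite('pics/c1.png',im)"
```

```text
254 254
```

View pics/c1.png

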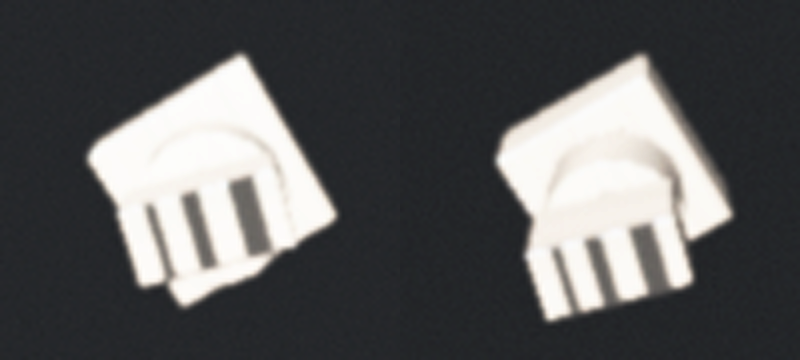

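Corners of the bar top in the crop: left view (120,208),(270,168),(297,245),(142,287); right view (127,258),(272,213),(292,283),(147,321), after subtracting the 400 px panel offset.

```bash
cat > tr.py <<'E'
from h import *
def trays(im,lo=(0,70,90)):
    hsv=cv2.cvtColor(im,cv2.COLOR_BGR2HSV)
    m=cv2.inRange(hsv,(3,50,110),(28,255,255)); m=cv2.morphologyEx(m,cv2.MORPH_CLOSE,np.ones((3,3)))
    cs=cv2.findContours(m,cv2.RETR_EXTERNAL,cv2.CHAIN_APPROX_NONE)[0]
    return [c.reshape(-1,2) for c in cs if cv2.contourArea(c)>250]
def rect(C,c,z):
    P=plane(C,cv2.convexHull(c.astype(np.int32)).reshape(-1,2),z)[:,:2]
    (x,y),(w,h),a=cv2.minAreaRect((P*1e3).astype(np.float32)); return np.round([x,y,w,h,a],1)
E
python3 - <<'E'
from tr import *
import pickle
np.set_printoptions(precision=4,suppress=True)
L=lambda n:cam("wrist",pickle.load(open(n+".pkl","rb")))
A,B=L("w1"),L("w2")
a=np.array([(120,208),(270,168),(297,245),(142,287)])/4+[260,115]
b=np.array([(127,258),(272,213),(292,283),(147,321)])/4+[260,170]
P=[tri(A,p,B,q)[0] for p,q in zip(a,b)]; print(np.array(P)); z=np.mean(P,0)[2]; print(np.mean(P,0))
for C,q in((A,a),(B,b)):
    Q=plane(C,q,z);print(cv2.minAreaRect((Q[:,:2]*1e3).astype(np.float32)),Q.mean(0))
for n,C in(("w1",A),("w2",B)):
    im=cv2.imread(f"pics/{n}.png")
    for c in trays(im):
        print(n,c.mean(0),rect(C,c,.01))
S,D=cam("scene"),cam("side")
for n,C in(("scene",S),("side",D)):
    for c in trays(cv2.imread(f"pics/{n}0.png")):
        r=rect(C,c,.01)
        if max(r[2:4])<120: print(n,c.mean(0),r)
E
```

```text
[[0.4547 0.1167 0.0958]
 [0.4911 0.1243 0.0845]
 [0.4972 0.1057 0.0876]
 [0.4589 0.0954 0.0889]]
[0.4755 0.1105 0.0892]
((475.47406005859375, 110.63249969482422), (39.65183639526367, 20.470901489257812), 15.594293594360352) [0.4753 0.1105 0.0892]
((475.06304931640625, 110.86895751953125), (39.92879104614258, 20.449405670166016), 16.087413787841797) [0.4752 0.1105 0.0892]
w1 [292.6617 298.3532] [445.5 -94.   89.6  92.6  26.6]
w1 [444.6306 238.4904] [649.4   0.8  54.6  95.2  50.7]
w1 [ 19.8117 250.8626] [ 85.6 -22.2 228.4  67.4  72.7]
w1 [609.4891 267.6232] [872.3 -65.2 115.7 473.5  17.6]
w1 [469.027   74.5338] [653.5 205.3  57.2  57.8  46.2]
w2 [292.3571 328.4881] [440.9 -84.6  90.2  75.3  26.5]
w2 [ 26.8317 290.8389] [ 74.8 -20.  246.6  88.   72.6]
w2 [609.7784 296.789 ] [880.9 -27.8 115.1 409.6  17.6]
w2 [461.1971 135.9051] [653.5 206.   56.   59.9  48.3]
w2 [286.713   27.9213] [447.5 323.1  72.6  53.5  18.7]
scene [408.3333 248.8551] [658.9 205.1  56.   56.9   2.4]
scene [325.6706 231.6941] [621.8  16.9  81.   49.6   2.5]
scene [446.6104 179.6753] [452.1 322.7  76.4  55.4  19. ]
scene [195.7215 178.9367] [ 478.  -318.2   75.7   80.9   87.6]
scene [284.3853 173.8257] [450.7 -94.6  93.7  87.6  26.7]
side [284.3423 369.5101] [ 477.2 -324.4   74.8   70.9   83.7]
side [263.1571 258.8214] [ 447.9 -101.5   87.5   94.    26.9]
side [265.4925 154.5821] [450.  313.2  75.1  70.6  18.1]
```

Emit:
step_arm --increments '[[1, [-0.0005, -0.0054, -0.008], -6.75], [1, [-0.0005, -0.0054, -0.008], -6.75], [1, [-0.0005, -0.0054, -0.008], -6.75], [1, [-0.0005, -0.0054, -0.008], -6.75], [1, [-0.0005, -0.0054, -0.008], -6.75], [1, [-0.0005, -0.0054, -0.008], -6.75], [1, [-0.0005, -0.0054, -0.008], -6.75], [1, [-0.0005, -0.0054, -0.008], -6.75], [1, [-0.0005, -0.0054, -0.008], -6.75], [1, [-0.0005, -0.0054, -0.008], -6.75], [1, [-0.0005, -0.0054, -0.008], -6.75], [1, [0, 0, 0], 0], [1, [0, 0, 0], 0], [1, [0, 0, 0], 0]]'

```text
t: 2.5
eef_pos: [0.4749, 0.1102, 0.1687]
eef_rot: [3.141, -0.0, 0.278]
ft_force: [0.1, -0.4, -0.0]
gripper_width: 0.0854
gripper_force: 0.0
```

```bash
python3 snap.py w3
python3 - <<'E'
from h import *
print(state()["joint_positions"])
C=cam("wrist"); im=cv2.imread("pics/w3.png")
print(px(C,[[.4755,.1105,.089]]))
cv2.imwrite("pics/w3b.png",(255*(im/255.)**1.6).astype(np.uint8))
E
```

```text
2.5 [0.47487192 0.11022401 0.1687217 ] [ 3.14143152e+00 -4.60452216e-04  2.77657967e-01] 0.010825373062010087
[ 9.29694742e-02  4.19501315e-01  1.98640886e+00 -1.28793737e-04
  7.34959214e-01  1.38638783e+00]
[[316.47602941 213.28921384]]
```

View pics/w3b.png

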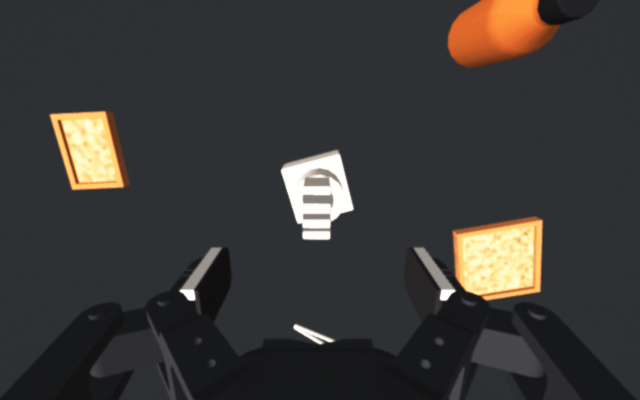

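The bar at (317,208) is centred between the jaws and aligned with them, close to the prediction of (316,213). I descend and grip.

Emit:
step_arm --increments '[[1, [0, 0, -0.02], 0], [1, [0, 0, -0.02], 0], [1, [0, 0, -0.02], 0], [1, [0, 0, -0.01], 0], [1, [0, 0, -0.006], 0], [1, [0, 0, -0.003], 0], [1, [0, 0, 0], 0], [0.6, [0, 0, 0], 0], [0.45, [0, 0, 0], 0], [0.3, [0, 0, 0], 0], [0.2, [0, 0, 0], 0], [0.1, [0, 0, 0], 0], [0, [0, 0, 0], 0], [0, [0, 0, 0], 0], [0, [0, 0, 0], 0], [0, [0, 0, 0], 0]]' --squeeze 40

```text
t: 3.88
eef_pos: [0.4746, 0.1107, 0.0897]
eef_rot: [3.142, -0.0, 0.275]
ft_force: [-1.4, 1.4, 5.2]
gripper_width: 0.0195
gripper_force: 39.6
```

Emit:
step_arm --increments '[[0, [0, 0, 0.003], 0], [0, [0, 0, 0.007], 0], [0, [0, 0, 0.015], 0], [0, [0, 0, 0.015], 0], [0, [-0.002, 0.015, 0], 0.4], [0, [-0.004, 0.03, 0], 0.4], [0, [-0.004, 0.03, 0], 0.4], [0, [-0.004, 0.03, 0], 0.4], [0, [-0.004, 0.03, 0], 0.4], [0, [-0.004, 0.03, 0], 0.4], [0, [-0.003, 0.025, 0], 0.3], [0, [-0.002, 0.015, -0.005], 0], [0, [-0.001, 0.007, -0.01], 0], [0, [0, 0, 0], 0], [0, [0, 0, 0], 0], [0, [0, 0, 0], 0]]'

```text
t: 5.22
eef_pos: [0.4466, 0.3217, 0.1143]
eef_rot: [3.141, 0.001, 0.321]
ft_force: [-0.8, 0.4, -2.1]
gripper_width: 0.0187
gripper_force: 39.3
```

```bash
python3 snap.py w4
python3 - <<'E'
from tr import *
C=cam("wrist"); im=cv2.imread("pics/w4.png")
for c in trays(im): print(c.mean(0),rect(C,c,.01))
cv2.imwrite("pics/w4b.png",(255*(im/255.)**1.6).astype(np.uint8))
E
```

```text
5.2167 [0.44663352 0.32165389 0.11429143] [3.14124501e+00 7.72794115e-04 3.21236464e-01] 0.004010181245750241
[312.70441989 195.93646409] [450.9 324.4  67.6  51.9  18.7]
[580.52238806   4.52985075] [628.7 201.    8.   42.9  18.4]
```

View pics/w4b.png

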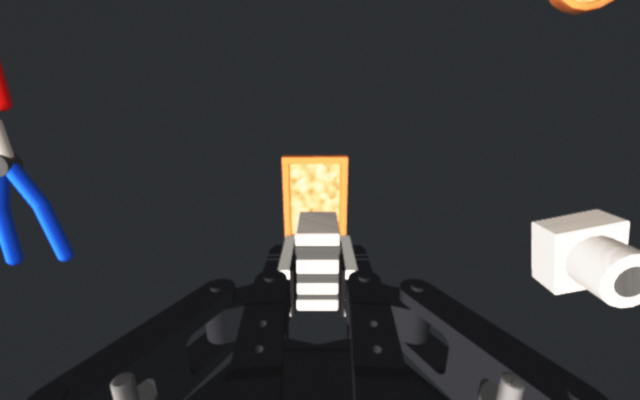

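The bar hangs square over the oblong tray, whose far edge is at about (315,158). The rest of the tray is hidden under the bar. I lower it.

Emit:
step_arm --increments '[[0, [0.001, 0.002, -0.015], 0.3], [0, [0, 0, -0.02], 0], [0, [0, 0, -0.017], 0], [0, [0, 0, -0.01], 0], [0, [0, 0, -0.006], 0], [0, [0, 0, -0.003], 0], [0, [0, 0, -0.002], 0], [0, [0, 0, -0.001], 0], [0, [0, 0, 0], 0], [0, [0, 0, 0], 0]]'

```text
t: 6.1
eef_pos: [0.4477, 0.3248, 0.0409]
eef_rot: [-3.142, -0.001, 0.327]
ft_force: [-0.0, 1.2, -2.4]
gripper_width: 0.0192
gripper_force: 39.4
```

Emit:
step_arm --increments '[[0, [0, 0, -0.001], 0], [0, [0, 0, -0.001], 0], [0, [0, 0, 0], 0]]'

```text
t: 6.35
eef_pos: [0.4475, 0.3246, 0.0383]
eef_rot: [3.142, -0.0, 0.327]
ft_force: [-0.4, 1.0, -2.5]
gripper_width: 0.0191
gripper_force: 39.4
```

Emit:
step_arm --increments '[[0, [0, 0, -0.0007], 0], [0, [0, 0, 0], 0]]'

```text
t: 6.52
eef_pos: [0.4475, 0.3247, 0.0378]
eef_rot: [3.142, -0.0, 0.327]
ft_force: [-1.1, -0.5, 1.1]
gripper_width: 0.0194
gripper_force: 39.6
```

Emit:
step_arm --increments '[[0, [0, 0, -0.0007], 0], [0, [0, 0, 0], 0]]'

```text
t: 6.68
eef_pos: [0.4475, 0.3247, 0.0377]
eef_rot: [3.142, -0.001, 0.327]
ft_force: [-2.4, -0.6, 10.7]
gripper_width: 0.0194
gripper_force: 41.0
```

Emit:
step_arm --increments '[[0, [0, 0, -0.0006], 0], [0, [0, 0, 0], 0]]'

```text
t: 6.85
eef_pos: [0.4475, 0.3247, 0.0377]
eef_rot: [-3.142, -0.001, 0.327]
ft_force: [-4.6, -2.6, 17.9]
gripper_width: 0.0193
gripper_force: 42.1
```

Emit:
step_arm --increments '[[0.25, [0, 0, 0.001], 0], [0.3, [0, 0, 0], 0], [0.4, [0, 0, 0], 0], [0.5, [0, 0, 0], 0], [0.5, [0, 0, 0], 0], [0.5, [0, 0, 0.005], 0], [0.5, [0, 0, 0.015], 0], [0.5, [0, 0, 0.03], 0], [0.5, [0, 0, 0.035], 0], [0.6, [0, 0, 0.035], 0], [0.8, [0, -0.02, 0.03], 0], [1, [0.003, -0.025, 0.025], 0], [1, [0.004, -0.03, 0.02], 0], [1, [0.004, -0.035, 0.015], 0], [1, [0.004, -0.035, 0], 0], [1, [0.004, -0.035, 0], 0], [1, [0.004, -0.035, 0], 0], [1, [0.004, -0.035, 0], 0], [1, [0.004, -0.035, 0], 0], [1, [0, 0, 0], 0]]'

```text
t: 8.52
eef_pos: [0.479, 0.0352, 0.2477]
eef_rot: [3.14, -0.0, 0.323]
ft_force: [0.3, -0.1, 0.5]
gripper_width: 0.0853
gripper_force: 0.0
```

```bash
python3 snap.py w5
```

```text
8.5167 [0.47899625 0.03519594 0.24769979] [ 3.14046342e+00 -3.58100045e-04  3.23474074e-01] 0.11478941835952751
```

Emit:
step_arm --increments '[[1, [0.004, -0.035, 0], 0], [1, [0.004, -0.035, 0], 0], [1, [0.004, -0.035, 0], 0], [1, [0.004, -0.035, 0], 0], [1, [0.004, -0.035, 0], 0], [1, [0.004, -0.035, 0], 0], [1, [0.004, -0.035, 0], 0], [1, [0, -0.035, 0], 0], [1, [0, -0.035, 0], 0], [1, [0, -0.025, 0], 0], [1, [0, 0, 0], 0], [1, [0, 0, 0], 0], [1, [0, 0, 0], 0]]'

```text
t: 9.65
eef_pos: [0.5067, -0.2991, 0.2472]
eef_rot: [-3.141, 0.0, 0.328]
ft_force: [0.3, 0.6, -0.2]
gripper_width: 0.0856
gripper_force: 0.0
```

```bash
python3 snap.py w6; python3 -c "
import cv2,numpy as np
a=cv2.imread('pics/w5.png');b=cv2.imread('pics/w6.png')
im=cv2.resize(np.vstack([a,b]),None,fx=.75,fy=.75)
cv2.imwrite('pics/w56.png',(255*(im/255.)**1.6).astype(np.uint8))"
```

```text
9.65 [ 0.50666788 -0.29905852  0.24724947] [-3.14090338e+00  2.44829622e-04  3.27892051e-01] 0.012617228396427208
```

View pics/w56.png

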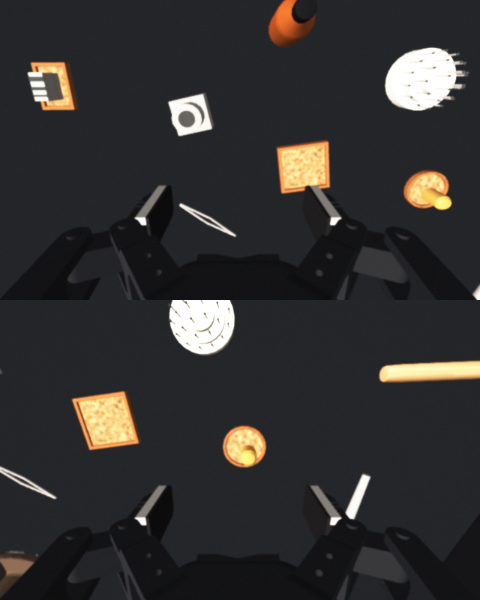

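In w5 the bar stands in its tray at (60,115) in full pixels, the die's dot is at about (249,158), and the square tray is at (405,222). In w6 the punch top is near (331,211) inside its tray at (325,195).

Run:
```python
from tr import *
import pickle
np.set_printoptions(precision=4,suppress=True)
L=lambda n:cam("wrist",pickle.load(open(n+".pkl","rb")))
R={}
for n in("w5","w6"):
    im=cv2.imread(f"pics/{n}.png");hsv=cv2.cvtColor(im,cv2.COLOR_BGR2HSV)
    if n=="w6": print(hsv[205:216:5,322:342:4].tolist(), hsv[185,325])
    m=cv2.inRange(hsv,(20,140,150),(35,255,255))
    cs=[c for c in cv2.findContours(m,cv2.RETR_EXTERNAL,cv2.CHAIN_APPROX_NONE)[0] if 60<cv2.contourArea(c)<2500]
    for c in cs: print(n,"yellow",c.reshape(-1,2).mean(0),cv2.boundingRect(c),cv2.contourArea(c))
    for c in trays(im): 
        r=rect(L(n),c,.01)
        if max(r[2:4])<110: print(n,"tray",c.mean(0),r)
big=np.hstack([cv2.resize(cv2.imread("pics/w6.png")[160:240,280:380],None,fx=4,fy=4),cv2.resize(cv2.imread("pics/w5.png")[120:200,210:310],None,fx=4,fy=4)])
big2=cv2.resize(cv2.imread("pics/w5.png")[220:300,530:630],None,fx=4,fy=4)
big=np.vstack([big,np.hstack([big2,big2*0])[:240]])
cv2.imwrite("pics/c2.png",(255*(big/255.)**1.6).astype(np.uint8))
```

```text
w5 tray [571.6927 254.514 ] [ 478.  -324.8   74.3   98.    11. ]
w5 tray [405.0268 222.1226] [446.6 -95.4  89.8  88.1  26.7]
w5 tray [ 74.3659 113.7065] [448.6 320.3  72.2  57.8  18.5]
w5 tray [386.8434  30.5606] [640.8  11.2  56.3  61.3  74. ]
[[[27, 97, 254], [29, 79, 255], [29, 84, 255], [26, 100, 254], [18, 134, 228]], [[29, 82, 255], [29, 83, 255], [28, 87, 255], [28, 92, 255], [26, 102, 254]], [[26, 82, 254], [29, 80, 255], [28, 88, 255], [27, 91, 255], [23, 119, 251]]] [ 23  73 254]
w6 tray [ 15.3893 359.7181] [73.1 23.7 99.1 63.4  1.5]
w6 tray [325.3436 194.8282] [ 477.  -320.7   72.9   73.6   18.8]
w6 tray [141.8333 160.0254] [446.5 -98.1  86.8  89.9  26.6]
```

View pics/c2.png

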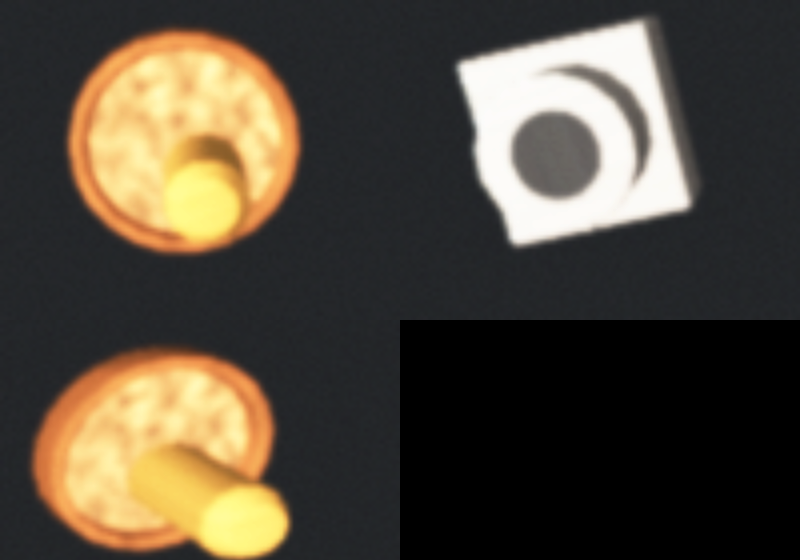

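Run:
```python
from tr import *
import pickle
np.set_printoptions(precision=4,suppress=True)
L=lambda n:cam("wrist",pickle.load(open(n+".pkl","rb")))
A,B=L("w5"),L("w6")
print("punch top",tri(B,(330.8,210.5),A,(591.2,270.5)),plane(B,(330.8,210.5),.042))
print("die",plane(A,(248.8,158.8),.058))
Q=plane(A,np.array([(60,65),(243,22),(290,205),(112,245)])/4+[210,120],.028);print("block",Q[:,:2],Q.mean(0),cv2.minAreaRect((Q[:,:2]*1e3).astype(np.float32)))
```

```text
punch top (array([ 0.47  , -0.3289,  0.0378]), np.float64(0.00017252004086954373)) [[ 0.4713 -0.3282  0.042 ]]
die [[0.4756 0.1079 0.058 ]]
block [[0.4846 0.1444]
 [0.512  0.0992]
 [0.4667 0.0723]
 [0.4389 0.118 ]] [0.4756 0.1085 0.028 ] ((475.4635314941406, 108.62080383300781), (52.72056579589844, 54.011322021484375), 31.305267333984375)
```

Emit:
step_arm --increments '[[1, [-0.006, -0.005, -0.03], 0], [1, [-0.006, -0.005, -0.03], 0], [1, [-0.006, -0.005, -0.03], 0], [1, [-0.006, -0.005, -0.03], 0], [1, [-0.006, -0.005, -0.03], 0], [1, [-0.006, -0.004, -0.025], 0], [1, [0, 0, -0.018], 0], [1, [0, 0, -0.01], 0], [1, [0, 0, -0.004], 0], [1, [0, 0, -0.002], 0], [0.7, [0, 0, 0], 0], [0.5, [0, 0, 0], 0], [0.4, [0, 0, 0], 0], [0.3, [0, 0, 0], 0], [0.2, [0, 0, 0], 0], [0.1, [0, 0, 0], 0], [0, [0, 0, 0], 0], [0, [0, 0, 0], 0], [0, [0, 0, 0], 0]]' --squeeze 30

```text
t: 11.28
eef_pos: [0.4707, -0.3295, 0.039]
eef_rot: [3.141, -0.0, 0.327]
ft_force: [0.2, 1.3, 6.5]
gripper_width: 0.0249
gripper_force: 29.5
```

Emit:
step_arm --increments '[[0, [0, 0, 0.003], 0], [0, [0, 0, 0.01], 0], [0, [0, 0, 0.025], 0], [0, [0, 0, 0.035], 0], [0, [0, 0, 0.035], 0], [0, [0.004, 0.01, 0.025], 0], [0, [0.008, 0.022, 0.015], 0], [0, [0.011, 0.033, 0], 0], [0, [0.011, 0.033, 0], 0], [0, [0.011, 0.033, 0], 0], [0, [0.011, 0.033, 0], 0], [0, [0.011, 0.033, 0], 0], [0, [0.011, 0.033, 0], 0], [0, [0.011, 0.033, 0], 0], [0, [0.011, 0.033, 0], 0], [0, [0.011, 0.033, 0], 0], [0, [0.011, 0.033, 0], 0], [0, [0.012, 0.033, 0], 0]]'

```text
t: 12.78
eef_pos: [0.6045, 0.0674, 0.1871]
eef_rot: [3.141, -0.0, 0.327]
ft_force: [0.5, -0.2, -1.9]
gripper_width: 0.0247
gripper_force: 29.8
```

Emit:
step_arm --increments '[[0, [0.012, 0.033, 0], 0], [0, [0.012, 0.033, 0], 0], [0, [0.012, 0.033, 0], 0], [0, [0.009, 0.025, 0], 0], [0, [0.004, 0.012, -0.01], 0], [0, [0, 0, -0.02], 0], [0, [0, 0, -0.01], 0], [0, [0, 0, 0], 0], [0, [0, 0, 0], 0], [0, [0, 0, 0], 0]]'

```text
t: 13.62
eef_pos: [0.6538, 0.2009, 0.1472]
eef_rot: [3.141, -0.001, 0.326]
ft_force: [0.9, -1.3, -1.2]
gripper_width: 0.0244
gripper_force: 29.8
```

```bash
python3 snap.py w7
python3 - <<'E'
from tr import *
C=cam("wrist"); im=cv2.imread("pics/w7.png")
for c in trays(im): print(c.mean(0),c.min(0),c.max(0),rect(C,c,.01))
E
```

```text
13.6167 [0.65381922 0.20086706 0.14720888] [ 3.14135830e+00 -7.13532886e-04  3.26265849e-01] 0.001046251910335872
[135.09756098 310.17682927] [111 300] [166 331] [478.8 335.4  30.   66.5  45. ]
[517.68965517 289.05747126] [464 242] [569 336] [621.7 -19.2 135.4  61.7  66.5]
[316.67857143 262.17346939] [289 224] [345 299] [586.2 177.6  80.7  54.7  18.6]
[312.15642458 187.12290503] [280 156] [344 218] [655.6 205.7  57.   56.8  18.7]
[565.52861035  22.93188011] [475   0] [639  67] [843.8  64.2  23.5 144.5   0. ]
```

Emit:
step_arm --increments '[[0, [0.001, 0.004, -0.015], 0], [0, [0, 0, -0.025], 0], [0, [0, 0, -0.025], 0], [0, [0, 0, -0.02], 0], [0, [0, 0, -0.012], 0], [0, [0, 0, -0.005], 0], [0, [0, 0, -0.002], 0], [0, [0, 0, -0.001], 0], [0, [0, 0, 0], 0], [0, [0, 0, 0], 0]]'

```text
t: 14.5
eef_pos: [0.655, 0.2057, 0.0425]
eef_rot: [3.141, -0.002, 0.327]
ft_force: [-0.4, -0.4, -1.4]
gripper_width: 0.0248
gripper_force: 29.8
```

Emit:
step_arm --increments '[[0, [0, 0, -0.001], 0], [0, [0, 0, -0.001], 0], [0, [0, 0, 0], 0]]'

```text
t: 14.75
eef_pos: [0.6545, 0.2056, 0.0395]
eef_rot: [3.141, -0.0, 0.327]
ft_force: [0.2, -0.3, -1.5]
gripper_width: 0.0246
gripper_force: 29.8
```

Emit:
step_arm --increments '[[0, [0, 0, -0.0008], 0], [0, [0, 0, 0], 0]]'

```text
t: 14.92
eef_pos: [0.6546, 0.2057, 0.0391]
eef_rot: [3.141, -0.0, 0.327]
ft_force: [-1.0, 0.0, 4.3]
gripper_width: 0.0246
gripper_force: 30.3
```

Emit:
step_arm --increments '[[0.3, [0, 0, 0.0003], 0], [0.4, [0, 0, 0], 0], [0.5, [0, 0, 0], 0], [0.6, [0, 0, 0], 0], [0.6, [0, 0, 0], 0], [0.6, [0, 0, 0.005], 0], [0.6, [0, 0, 0.02], 0], [0.6, [0, 0, 0.035], 0], [0.8, [0, 0, 0.035], 0], [1, [0, 0, 0.035], 0], [1, [-0.02, -0.011, 0.02], 2], [1, [-0.029, -0.016, 0], 3], [1, [-0.03, -0.016, 0], 3], [1, [-0.03, -0.016, 0], 3], [1, [-0.03, -0.017, 0], 1.6], [1, [-0.025, -0.014, 0], 0], [1, [-0.01, -0.006, 0], 0], [1, [0, 0, 0], 0], [1, [0, 0, 0], 0], [1, [0, 0, 0], 0]]'

```text
t: 16.58
eef_pos: [0.4815, 0.1099, 0.1892]
eef_rot: [3.141, -0.001, 0.547]
ft_force: [-0.4, 1.1, 0.3]
gripper_width: 0.0854
gripper_force: 0.0
```

```bash
python3 snap.py w8
python3 - <<'E'
from tr import *
C=cam("wrist"); im=cv2.imread("pics/w8.png")
p=px(C,[[.4756,.108,.058]])[0]; print(p)
x,y=p.astype(int)
a=cv2.resize(im[y-60:y+60,x-75:x+75],None,fx=4,fy=4)[:400]
s=read_camera("scene"); cv2.imwrite("pics/s8.png",s)
b=np.hstack([cv2.resize(s[150:200,415:475],None,fx=5,fy=4),cv2.resize(s[220:270,380:440],None,fx=5,fy=4)])
cv2.imwrite("pics/c3.png",(255*(np.vstack([a,b])/255.)**1.6).astype(np.uint8)); print(x-75,y-60)
E
```

```text
16.5833 [0.48153624 0.10991103 0.18918514] [ 3.14097877e+00 -1.20545100e-03  5.47077627e-01] 0.011223231955243431
[314.91593984 199.92708422]
239 139
```

View pics/c3.png

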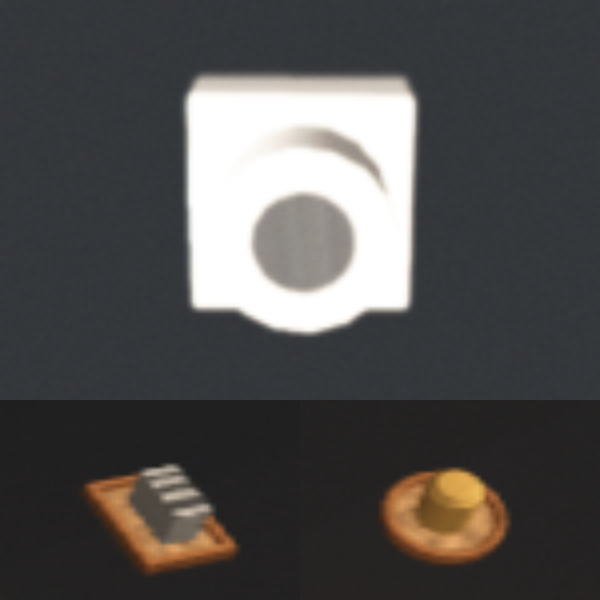

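The die's dot is at (314.8,199.8), which matches the prediction of (314.9,199.9) at z = 0.058. The block is square to the jaws. The bar and the punch stand upright in their trays.

Emit:
step_arm --increments '[[1, [-0.003, -0.001, -0.02], 0], [1, [-0.003, -0.001, -0.03], 0], [1, [0, 0, -0.03], 0], [1, [0, 0, -0.025], 0], [1, [0, 0, -0.015], 0], [1, [0, 0, -0.007], 0], [1, [0, 0, -0.004], 0], [0.8, [0, 0, 0], 0], [0.7, [0, 0, 0], 0], [0.6, [0, 0, 0], 0], [0.5, [0, 0, 0], 0], [0.4, [0, 0, 0], 0], [0.3, [0, 0, 0], 0], [0.2, [0, 0, 0], 0], [0.2, [0, 0, 0], 0], [0.2, [0, 0, 0], 0]]' --squeeze 60

```text
t: 18.02
eef_pos: [0.4749, 0.1077, 0.059]
eef_rot: [3.141, -0.002, 0.547]
ft_force: [-2.4, 0.9, 9.7]
gripper_width: 0.0393
gripper_force: 59.2
```

Emit:
step_arm --increments '[[0.2, [0, 0, 0.002], 0], [0.2, [0, 0, 0.006], 0], [0.2, [0, 0, 0.015], 0], [0.2, [0, 0, 0.025], 0], [0.2, [0, -0.01, 0.02], 0], [0.2, [0, -0.025, 0.01], 0], [0.2, [0, -0.034, 0], 0], [0.2, [0, -0.034, 0], 0], [0.2, [0, -0.034, 0], 0], [0.2, [0, -0.034, 0], 0], [0.2, [0, -0.034, 0], 0], [0.2, [0, -0.034, 0], 0], [0.2, [0, -0.034, 0], 0], [0.2, [0, -0.034, 0], 0], [0.2, [0, -0.034, 0], 0], [0.2, [0, -0.034, 0], 0], [0.2, [0, -0.03, 0], 0], [0.2, [0, -0.015, 0], 0], [0.2, [0, 0, 0], 0], [0.2, [0, 0, 0], 0]]'

```text
t: 19.68
eef_pos: [0.4741, -0.3124, 0.1358]
eef_rot: [-3.141, 0.0, 0.546]
ft_force: [0.8, 0.3, -3.0]
gripper_width: 0.0395
gripper_force: 61.1
```

```bash
python3 snap.py w9
python3 - <<'E'
from tr import *
C=cam("wrist"); im=cv2.imread("pics/w9.png")
for c in trays(im): print(c.mean(0),c.min(0),c.max(0),rect(C,c,.01))
D=cam("side"); s=read_camera("side"); cv2.imwrite("pics/sd9.png",s)
cv2.imwrite("pics/w9b.png",np.vstack([(255*(im[100:340]/255.)**1.6).astype(np.uint8),s[180:]]))
E
```

```text
19.6833 [ 0.47405019 -0.31240285  0.13578198] [-3.14085711e+00  1.71499242e-04  5.45871180e-01] 0.030063364439700355
[326.59574468 190.01276596] [284 154] [369 227] [ 483.2 -317.5   59.7   72.5   20.4]
[625.8671875 117.3515625] [605  99] [639 137] [ 651.8 -486.9   33.3   25.7   48.8]
[60.61504425 82.38495575] [ 0 19] [125 145] [446.6 -98.   85.6  91.   26.7]
```

View pics/w9b.png

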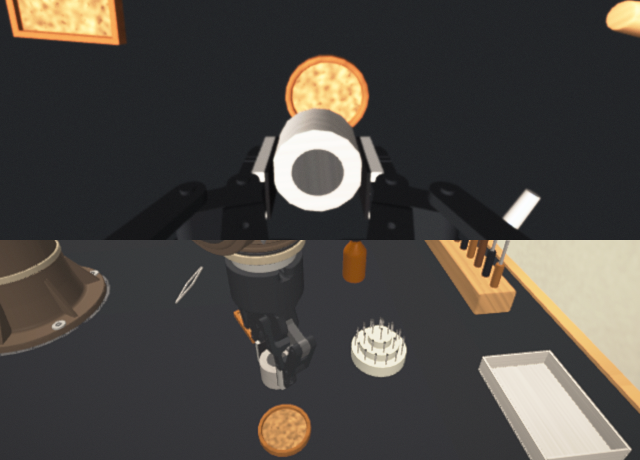

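The die hangs upright between the pads at (318,270), and the large tray is empty at (327,190). The target is 2 mm further in +x and 9 mm in −y.

Emit:
step_arm --increments '[[0.2, [0.001, -0.004, -0.01], 0], [0.2, [0.001, -0.005, -0.025], 0], [0.2, [0, 0, -0.025], 0], [0.2, [0, 0, -0.018], 0], [0.2, [0, 0, -0.01], 0], [0.2, [0, 0, -0.005], 0], [0.2, [0, 0, -0.002], 0], [0.2, [0, 0, 0], 0], [0.2, [0, 0, 0], 0]]'

```text
t: 20.53
eef_pos: [0.4769, -0.3215, 0.0416]
eef_rot: [3.14, -0.0, 0.547]
ft_force: [-0.1, 0.1, -2.5]
gripper_width: 0.0389
gripper_force: 61.2
```

Emit:
step_arm --increments '[[0.2, [0, 0, -0.001], 0], [0.2, [0, 0, -0.001], 0], [0.2, [0, 0, 0], 0]]'

```text
t: 20.78
eef_pos: [0.4766, -0.3215, 0.0392]
eef_rot: [3.141, -0.0, 0.547]
ft_force: [-0.0, -0.1, -3.3]
gripper_width: 0.0397
gripper_force: 61.2
```

Emit:
step_arm --increments '[[0.2, [0, 0, -0.0008], 0], [0.2, [0, 0, 0], 0]]'

```text
t: 20.95
eef_pos: [0.4765, -0.3214, 0.0381]
eef_rot: [3.141, -0.0, 0.547]
ft_force: [0.7, -0.4, -3.3]
gripper_width: 0.0392
gripper_force: 61.2
```

Emit:
step_arm --increments '[[0.2, [0, 0, -0.0008], 0], [0.2, [0, 0, 0], 0]]'

```text
t: 21.12
eef_pos: [0.4765, -0.3214, 0.0371]
eef_rot: [3.142, 0.0, 0.547]
ft_force: [-0.1, -0.4, -2.6]
gripper_width: 0.0391
gripper_force: 61.2
```

Emit:
step_arm --increments '[[0.2, [0, 0, -0.0006], 0], [0.2, [0, 0, 0], 0]]'

```text
t: 21.28
eef_pos: [0.4765, -0.3214, 0.0371]
eef_rot: [3.141, 0.0, 0.547]
ft_force: [-2.1, 1.3, 3.8]
gripper_width: 0.0394
gripper_force: 62.1
```

Emit:
step_arm --increments '[[0.5, [0, 0, 0.0003], 0], [0.6, [0, 0, 0], 0], [0.7, [0, 0, 0], 0], [0.8, [0, 0, 0], 0], [0.8, [0, 0, 0], 0], [0.8, [0, 0, 0.005], 0], [0.8, [0, 0, 0.02], 0], [0.8, [0, 0, 0.035], 0], [1, [0, 0, 0.035], 0], [1, [0, 0.02, 0.025], 0], [1, [0, 0.032, 0], 0], [1, [0, 0.035, 0], 0], [1, [0, 0.035, 0], 0], [1, [0, 0.035, 0], 0], [1, [0, 0.035, 0], 0], [1, [0, 0.035, 0], 0], [1, [0, 0.035, 0], 0], [1, [0, 0.035, 0], 0], [1, [0, 0.035, 0], 0], [1, [0, 0.035, 0], 0]]'

```text
t: 22.95
eef_pos: [0.4762, 0.0473, 0.1574]
eef_rot: [3.141, -0.0, 0.547]
ft_force: [1.1, 0.2, 0.6]
gripper_width: 0.0859
gripper_force: 0.0
```

Emit:
step_arm --increments '[[1, [0, 0.035, 0], 0], [1, [0, 0.035, 0], 0], [1, [0, 0.02, 0], 0], [1, [0, 0, 0], 0], [1, [0, 0, 0], 0], [1, [0, 0, 0], 0]]'

```text
t: 23.45
eef_pos: [0.4764, 0.1353, 0.1571]
eef_rot: [3.141, -0.0, 0.547]
ft_force: [0.7, -0.2, -0.0]
gripper_width: 0.0857
gripper_force: 0.0
```

```bash
python3 snap.py w10
python3 - <<'E'
from tr import *
C=cam("wrist"); im=cv2.imread("pics/w10.png")
g=cv2.cvtColor(im,cv2.COLOR_BGR2GRAY); m=cv2.threshold(g,170,255,0)[1]; m[280:]=0
for c in cv2.findContours(m,0,1)[0]:
    if cv2.contourArea(c)>1200 :
        r=cv2.minAreaRect(c); print(r); print(rect(C,c.reshape(-1,2),.028))
s=read_camera("side"); cv2.imwrite("pics/sd10.png",s)
x=cv2.resize(s[310:400,220:340],None,fx=3.5,fy=3)
cv2.imwrite("pics/c4.png",np.vstack([im[80:300],np.pad(x,((0,0),(0,220),(0,0)))]))
E
```

```text
23.45 [0.47644384 0.13525581 0.15709315] [ 3.14136554e+00 -1.56780328e-05  5.47427813e-01] 0.0037199377979587854
((341.5, 205.0), (64.0, 63.0), 90.0)
[478.1 110.7  59.1  54.7  31.3]
((569.1946411132812, 102.72979736328125), (61.61231231689453, 131.95570373535156), 81.74057006835938)
[648.4   9.1  50.1  92.6  17.6]
((106.23894500732422, 102.45994567871094), (69.27253723144531, 94.13286590576172), 3.012787342071533)
[453.5 314.6  66.1  52.3  18.5]
```

View pics/c4.png

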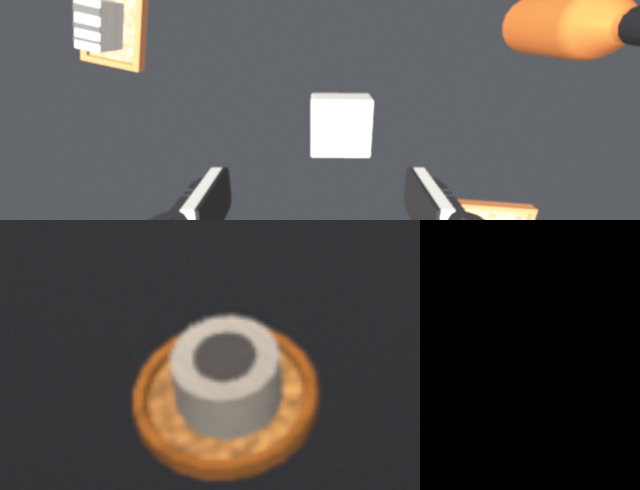

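The block is at (341,205), square to the jaws. The side view shows the die standing flat inside its tray.

Emit:
step_arm --increments '[[1, [-0.001, -0.01, -0.01], 0], [1, [0, -0.01, -0.025], 0], [1, [0, -0.006, -0.03], 0], [1, [0, 0, -0.03], 0], [1, [0, 0, -0.018], 0], [1, [0, 0, -0.008], 0], [1, [0, 0, -0.004], 0], [1, [0, 0, -0.001], 0], [0.9, [0, 0, 0], 0], [0.8, [0, 0, 0], 0], [0.7, [0, 0, 0], 0], [0.6, [0, 0, 0], 0], [0.5, [0, 0, 0], 0], [0.4, [0, 0, 0], 0], [0.4, [0, 0, 0], 0], [0.4, [0, 0, 0], 0]]' --squeeze 90

```text
t: 24.88
eef_pos: [0.4758, 0.1098, 0.0323]
eef_rot: [3.141, -0.002, 0.547]
ft_force: [-3.1, -0.4, 14.6]
gripper_width: 0.052
gripper_force: 92.1
```

Emit:
step_arm --increments '[[0.4, [0, 0, 0.002], 0], [0.4, [0, 0, 0.006], 0], [0.4, [0, 0, 0.015], 0], [0.4, [0, 0, 0.025], 0], [0.4, [-0.002, -0.01, 0.02], -0.6], [0.4, [-0.004, -0.025, 0.01], -0.6], [0.4, [-0.004, -0.03, 0], -0.6], [0.4, [-0.004, -0.03, 0], -0.6], [0.4, [-0.004, -0.03, 0], -0.6], [0.4, [-0.004, -0.03, 0], -0.6], [0.4, [-0.004, -0.025, 0], -0.5], [0.4, [-0.003, -0.015, 0], -0.5], [0.4, [-0.001, -0.01, 0], 0], [0.4, [0, 0, 0], 0], [0.4, [0, 0, 0], 0], [0.4, [0, 0, 0], 0]]'

```text
t: 26.22
eef_pos: [0.4455, -0.0947, 0.109]
eef_rot: [-3.141, 0.0, 0.468]
ft_force: [-0.4, 0.3, -7.0]
gripper_width: 0.052
gripper_force: 96.1
```

```bash
python3 snap.py w11
python3 - <<'E'
from tr import *
C=cam("wrist"); im=cv2.imread("pics/w11.png")
for c in trays(im): print(c.mean(0),c.min(0),c.max(0),rect(C,c,.01))
cv2.imwrite("pics/w11b.png",(255*(im/255.)**1.6).astype(np.uint8))
E
```

```text
26.2167 [ 0.44548969 -0.09467356  0.10898049] [-3.14139913e+00  1.54403525e-04  4.67584837e-01] 0.007923181042109607
[565.67109635 279.93023256] [523 246] [617 324] [ 477.3 -311.1   70.9   71.8   84.9]
[319.68436578 176.20353982] [261 149] [377 209] [464.2 -87.   46.   85.1  26.5]
```

View pics/w11b.png

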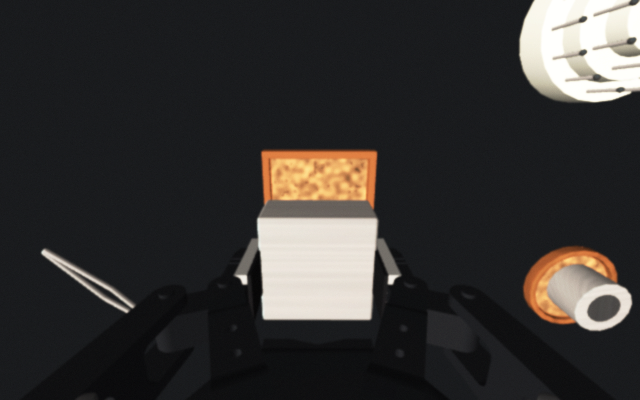

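The block hangs square over its tray. The tray's far edge is at row 150, so its centre comes out at (0.447,−0.0955), within 2 mm of the jaws. The die stands in its tray on the right.

Emit:
step_arm --increments '[[0.4, [0.001, -0.001, -0.012], 0], [0.4, [0, 0, -0.022], 0], [0.4, [0, 0, -0.018], 0], [0.4, [0, 0, -0.009], 0], [0.4, [0, 0, -0.004], 0], [0.4, [0, 0, -0.002], 0], [0.4, [0, 0, 0], 0], [0.4, [0, 0, 0], 0]]'

```text
t: 26.93
eef_pos: [0.4468, -0.0963, 0.0425]
eef_rot: [3.141, -0.001, 0.467]
ft_force: [-0.4, 0.4, -6.8]
gripper_width: 0.0519
gripper_force: 95.9
```

Emit:
step_arm --increments '[[0.4, [0, 0, -0.001], 0], [0.4, [0, 0, -0.001], 0], [0.4, [0, 0, 0], 0]]'

```text
t: 27.18
eef_pos: [0.4466, -0.0964, 0.0402]
eef_rot: [3.141, -0.0, 0.467]
ft_force: [-0.0, 0.4, -6.1]
gripper_width: 0.0521
gripper_force: 95.9
```

Emit:
step_arm --increments '[[0.4, [0, 0, -0.0008], 0], [0.4, [0, 0, 0], 0]]'

```text
t: 27.35
eef_pos: [0.4465, -0.0964, 0.0392]
eef_rot: [3.141, -0.0, 0.467]
ft_force: [-0.2, 0.0, -7.1]
gripper_width: 0.052
gripper_force: 95.9
```

Emit:
step_arm --increments '[[0.4, [0, 0, -0.0008], 0], [0.4, [0, 0, 0], 0]]'

```text
t: 27.52
eef_pos: [0.4465, -0.0964, 0.0384]
eef_rot: [3.141, -0.0, 0.467]
ft_force: [0.6, 0.3, -5.4]
gripper_width: 0.0519
gripper_force: 96.3
```

Emit:
step_arm --increments '[[0.4, [0, 0, -0.0006], 0], [0.4, [0, 0, 0], 0]]'

```text
t: 27.68
eef_pos: [0.4466, -0.0964, 0.0383]
eef_rot: [3.141, -0.0, 0.467]
ft_force: [-2.3, -0.2, 7.8]
gripper_width: 0.0522
gripper_force: 97.9
```

The block is on the floor. I release it, lift, and back off to look.

Emit:
step_arm --increments '[[0.65, [0, 0, 0.0003], 0], [0.75, [0, 0, 0], 0], [0.85, [0, 0, 0], 0], [1, [0, 0, 0], 0], [1, [0, 0, 0], 0], [1, [0, 0, 0.005], 0], [1, [0, 0, 0.02], 0], [1, [0, 0, 0.035], 0], [1, [0, 0, 0.04], 0], [1, [0.01, 0.02, 0.04], 0], [1, [0.01, 0.03, 0.04], 0], [1, [0.01, 0.03, 0.03], 0], [1, [0.01, 0.03, 0.02], 0], [1, [0.01, 0.03, 0], 0], [1, [0, 0, 0], 0], [1, [0, 0, 0], 0], [1, [0, 0, 0], 0]]'

```text
t: 29.1
eef_pos: [0.4928, 0.0349, 0.2556]
eef_rot: [-3.141, 0.001, 0.468]
ft_force: [0.0, -0.8, -0.1]
gripper_width: 0.0856
gripper_force: 0.0
```

Run:
```python
from h import *
a=read_camera("scene");b=read_camera("side");cv2.imwrite("pics/f1.png",a);cv2.imwrite("pics/f2.png",b)
x=cv2.resize(a[150:270,170:480],(800,310));y=cv2.resize(b[130:400,200:440],(326,290))
y2=cv2.resize(read_camera("wrist"),(464,290))
cv2.imwrite("pics/f.png",np.vstack([x,np.hstack([y,y2,np.zeros((290,10,3),np.uint8)])]))
```

```text
(no output)
```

View pics/f.png

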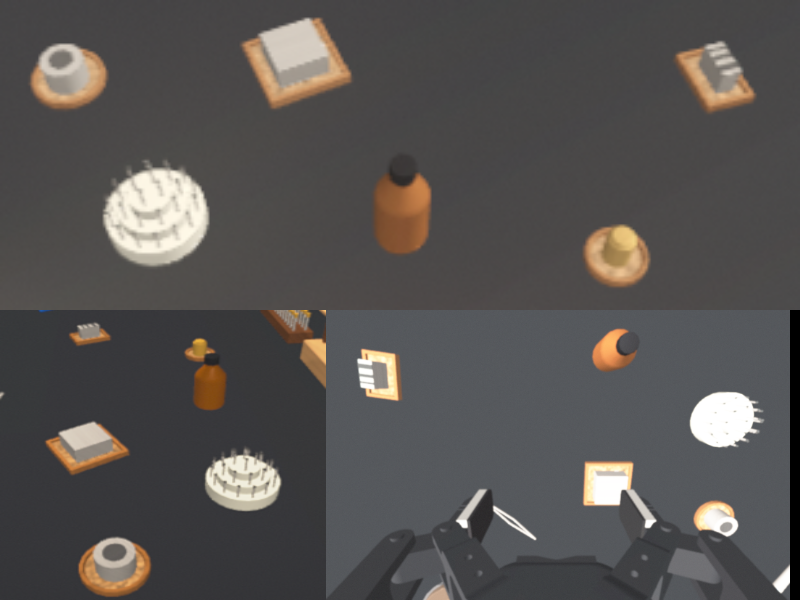

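In all three views the four tools stand flat inside their trays: in the upper panel, the die at (65,70), block at (295,55), bar at (718,70) and punch at (620,247). The bottle and bur stand have not moved.

```bash
python3 -c "
from cell import *
print(job_done())"
```

```text
the job is handed in; nothing more can be done
None
```

I took the stack apart and handed the job in: block, bar, die and punch each stand flat in their own tray, with the bottle and bur stand left untouched.

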